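# Slide the display tray past its spring catch

## Task

On the wooden display riser, press the long red spring bar fully down with the fingertips and, keeping it down, push the upright tab on its blue rear side so that the tray with its bowl slides all the way to the brass end stop; do not let the catch snap up into a notch on the way. Then let go, so that the bar springs back up and locks the tray there. Grip and lift nothing: the bowl rides along untouched, and the mug, jar and cup beside the riser stay where they are.

Things in the scene. Friction and masses are not known exactly. Their poses are not given: they have to be found in the camera images.
- riser: Wooden board, 300 x 210 x 30 mm, fixed to the table, at a new place and yaw each time. Its frame: z up with origin on the table; +x is the way the tray slides (towards the brass end stop), and the board spans x -180..120 mm, y -105..105 mm, its top at z 30 mm. The brass end stop (x 85..97, y -25..85, top at z 60 mm) and a low rear stop (x -143..-131, top at z 48 mm) bound the tray's track; these and the board never move.
- press_bar (a joint): How far the red bar is pressed down, m: 0 = up (its rest), 0.012 = fully down. A spring lifts it: 3 N starts it, 7 N holds it fully down. It moves straight down without tilting wherever it is pressed. A steel catch tooth on it (x 0..10 mm, y -66..-36 mm of the riser, top at z 48 mm when up) blocks the blocks of the tray's rack while the bar is pressed less than 8 mm; from 9 mm they pass over it freely.
- bar_top (a point): Centre of the top face of the red press bar, 52 mm above the table when up and 40 mm when fully down. The bar is 200 mm long along the riser's x (x -180..20 mm) and 36 mm wide (riser y -98..-62 mm); fingertips can slide along it.
- tray (a joint): How far the tray has slid along the riser's +x, m: 0 = rear end, 0.100 = against the brass end stop. It starts between 0 and 0.018. Sliding friction about 1 N. The rack meets the catch tooth at 0.022. If the bar is let up on the way, the tooth snaps into a notch at 0.044..0.048 or 0.070..0.074; between these a block rests over the tooth and keeps it down. From 0.096 to 0.100 the tooth rises behind the last block and locks the tray at the end.
- tab_back (a point): Centre of the rear (blue) face of the upright push tab on the tray; its axes are those of the riser and the face looks to the riser's -x. The tab is 10 mm thick, 40 mm wide (riser y -100..-60 mm) and stands over the red bar from z 56 to 80 mm; its arm reaches it from the tray across the rack. It moves with the tray, from riser x -123 mm (tray 0) to -23 mm (tray 0.100); so closed fingertips standing on the bar behind it push it along. At least 56 mm of bar lie free behind it.
- tab_front (a point): Centre of the white front face (looking to the riser's +x) of the push tab, 10 mm ahead of its blue rear face. Pushing is done on the blue rear face only; touching this face firmly counts as gripping the tab.
- tray_floor (a point): Centre of the wooden tray's top face, 44 mm above the table, where the bowl stands. The tray is 110 mm along the riser's x by 130 mm, with a rim 6 mm high; it slides with joint tray.
- bowl_mid (a point): Middle (half-way up) of the loose teal bowl that stands on the tray: 90 mm wide at the rim, 46 mm high, its rim 90 mm above the table. Not to be touched.
- mug_mid (a point): Middle of the dark green mug, 74 mm wide and 85 mm high, handle on one side, standing loose on the table near the riser. Leave alone.
- jar_mid (a point): Middle of the brown lidded jar, 68 mm wide, 85 mm high, loose on the table near the riser. Leave alone.
- cup_mid (a point): Middle of the lime cup, 72 mm wide, 60 mm high, loose on the table near the riser. Leave alone.
Things that resemble listed ones, but are neither listed nor needed, are in the scene too. Leave any purple or white look-alike of the part that bears bowl_mid alone.

How it is judged:
By the outcome, as a careful person would: the job done as asked, in the order asked, and still so for the second after the job is handed in, with the robot touching nothing.
It also fails if it takes over 35 s, if anything falls off the work surface, if the arm or the gripper's body presses on something with over 40 N, if the wrist force passes 120 N, or if a joint passes its speed limit or range.

## Robot

A 7-joint arm with a two-finger parallel gripper is mounted at the origin on the work surface. World frame = base frame: x ahead of the robot, y to its left, z up, the work surface at z = 0. Lengths are in m, angles in rad, forces in N, time in s.
With the tool pointing down it reaches from about 0.4 to 0.875 m from the base axis. Payload 19.3 kg.
Tool frame: the origin (TCP) lies at the very end of the fingers, on their centre line; the grasp point (between the pads) lies 19 mm behind it; z points along the fingers, y is the line along which they close (so a half turn about z gives the same grasp; the last joint's range is limited). The gripper opens to 85 mm and grips with 20 to 120 N. Pads are 22 mm wide; open, the fingers measure 114 mm over their backs; the gripper's body (76 mm by 85 mm) begins 54 mm behind the grasp point. The pads swing forward as they close: fully open they stand 13 mm farther back than shut.
Start: joints at [1.076, 0.521, -0.036, 1.599, 0.021, 1.021, -0.113], TCP at [0.258, -0.569, 0.231] pointing down, gripper open.
Joint ranges: [-2.91, 2.91], [-0.3, 2.13], [-1.5, 1.42], [0.17, 2.43], [-1.26, 4.41], [0.16, 1.93], [-2.52, 2.52]. Speed limits (rad/s): [1.89, 1.89, 2.39, 2.39, 3.01, 3.01, 3.01].

## Interface

Orientations are given as [roll, pitch, yaw] about the fixed x, y, z axes, in that order (R = Rz(yaw) Ry(pitch) Rx(roll)).
In Python, from workcell import bot gives the robot as it stands.
- The arm moves only by the tool carry_out, never from a script. Its argument "rows" is a list that holds one entry, the list of rows, each a list of 4 numbers: the shift along the tool's x, y, z in m, then the turn about the tool's z in degrees. In form: [[[x, y, z, twist], ...]]. A call has 1 to 12 rows; each row is the pose to reach, as a shift and turn from the pose commanded when the call began, along the tool's axes at that moment; what a row does not reach only later rows make up. A row lasts 1/12 s, in which the tool goes at most 41.7 mm and 7.16 degrees, less where a joint would pass 70% of its speed; a pose out of reach is approached as far as the arm can. A call with a gripper value outside its range is refused whole. "grip" is the finger opening in m, from 0 to 0.0854, set as the call begins (left out, the last holds). The fingers move at their own pace and stop on an object; "grip_force" is the grip in N (left out, the last holds). Time passes only in rows, so rows that repeat a pose let the fingers close. It gives the time, the measured TCP pose, the force, the opening and the grip force at its end, in the units of the state.
- bot.observe(): the state, without advancing time (a new reading comes with each control period).
- bot.grab_frame(name): name is "side" or "top"; returns a dict with "pixels" (400x640x3 uint8, red, green, blue), "K" (3x3 intrinsics, pixels), "pose" (4x4, takes a point from camera to world coordinates). Camera axes: x right, y down, z forward; pixel columns grow to the right and rows downward; lengths in m; the calibration is good to about 2 mm. A picture is of the moment at which its call begins. There is no depth.
- bot.job_done(): hands the job in; it is judged then, once.
Trained networks look in a picture, given as the dict that the camera call returned (one of the last four; its "shot" number tells which), for a name from the list of things; names that differ only in an ending like _2 or _b are one class to them, and where a whole thing is asked for, a point or a joint stands for the part that bears it (a point fixed in the world has none). Each returns a list of dicts, best first, with "conf" (0 to 1); they miss things now and then, are a little off and sometimes report something else, mostly with a low value. They report only what shows in the picture. A call takes as long as a camera call. They do not tell look-alikes from the thing itself.
- bot.look_for(picture, label): "position" ([column, row] in pixels, amid what is visible of it).
- bot.regions_of(picture, label): "region" (400x640 bool, what is visible of it) and "position" ([column, row] in pixels, amid what is visible of it).
- bot.spot_point(picture, label): "position" ([column, row] in pixels: a listed point, or the origin of a listed thing).
The state is a dict: "clock": time; "qpos": joint angles; "qd": joint speeds; "joint_efforts": joint torques, N m; "position": TCP position; "tool_rot": TCP orientation; "force": force on the tool from outside, world axes, zero at the start; "moment": the same for the moment, N m; "grip_width": finger opening in m; "finger_force": force on a finger pad.
Only numpy, scipy, OpenCV 4.12 (cv2) and the standard library are available. Lean on these libraries where they do the work, as an engineer would, in place of code of your own. Each camera call takes 0.05 s, during which the arm holds its last target. There are 200 camera calls.

## Working session

There is one attempt and no reset: what is moved stays moved. The work goes in short steps, Python scripts to look and compute and a tool call to move; the robot and the scene stay as the last step left them, time stands still between calls to the robot, and variables do not carry over. Pictures are saved under pics/ and viewed, at most 10 in all, crops included, and the job is handed in when it is done.

Besides the shell and the picture viewer there is one more tool, called after "Call:" as name(argument=value, ...) on one line, values as JSON. carry_out: Moves the arm, as the interface text tells. Its arguments: {"type":"object","properties":{"rows":{"type":"array","items":{"type":"array","items":{"type":"array","items":{"type":"number"}}}},"grip":{"type":"number"},"grip_force":{"type":"number"}},"required":["rows"]}

```bash
mkdir -p pics
cat > h.py <<'E'
import numpy as np, cv2
from workcell import bot
def shot(n,f):
    p=bot.grab_frame(n); cv2.imwrite(f'pics/{f}.png',p['pixels'][:,:,::-1]); return p
def ray(p,uv,z):
    K,T=np.array(p['K']),np.array(p['pose'])
    d=T[:3,:3]@np.linalg.solve(K,[uv[0],uv[1],1]); o=T[:3,3]
    return o+d*(z-o[2])/d[2]
def proj(p,X):
    T=np.array(p['pose']); c=T[:3,:3].T@(np.array(X)-T[:3,3]); u=np.array(p['K'])@c; return u[:2]/u[2]
E
python3 - <<'E'
from h import *
np.set_printoptions(precision=4,suppress=True)
s=bot.observe(); print(s['clock'],s['position'],s['tool_rot'],s['grip_width'])
Z=dict(riser=0,bar_top=.052,tab_back=.068,tab_front=.068,tray_floor=.044,bowl_mid=.067,mug_mid=.0425,jar_mid=.0425,cup_mid=.03)
for n in('top','side'):
    p=shot(n,n+'0')
    for k,z in Z.items():
        for r in bot.spot_point(p,k)[:3]: print(n,k,round(r['conf'],2),np.round(r['position'],1),ray(p,r['position'],z))
E
```

```text
0.0 [ 0.2574 -0.5692  0.2307] [-3.1405  0.0001  0.4248] 0.08562008482345981
top riser 0.85 [292.  220.9] [0.5013 0.0937 0.    ]
top bar_top 0.58 [318.  179.4] [0.5896 0.0365 0.052 ]
top tab_back 0.95 [326.8 171.7] [0.6041 0.0175 0.068 ]
top tab_front 0.76 [325.  175.6] [0.5951 0.0212 0.068 ]
top bowl_mid 0.68 [423.3 284.1] [ 0.3649 -0.1939  0.067 ]
top bowl_mid 0.66 [429.  228.2] [ 0.4848 -0.2077  0.067 ]
top bowl_mid 0.64 [319.4 228.2] [0.478  0.0304 0.067 ]
top mug_mid 0.84 [189.  232.8] [0.4625 0.318  0.0425]
top jar_mid 0.57 [267.5 132.3] [0.6991 0.1557 0.0425]
top cup_mid 0.66 [398.3 167.2] [ 0.6285 -0.1473  0.03  ]
side riser 0.63 [318.8 242.4] [0.5022 0.0937 0.    ]
side riser 0.54 [300.6 201.9] [ 0.6397 -0.0509  0.    ]
side bar_top 0.86 [297.7 202.6] [0.5973 0.032  0.052 ]
side bar_top 0.3 [323.2 178.3] [ 0.605  -0.1174  0.052 ]
side tab_back 0.8 [298.9 192.7] [0.6061 0.0109 0.068 ]
side tab_front 0.88 [300.  196.3] [0.594  0.0256 0.068 ]
side tray_floor 0.73 [339.6 215.2] [0.4831 0.023  0.044 ]
side bowl_mid 0.95 [338.3 208.8] [0.4828 0.0318 0.067 ]
side bowl_mid 0.65 [375.3 180. ] [ 0.4637 -0.1508  0.067 ]
side bowl_mid 0.63 [410.5 194.8] [ 0.3539 -0.1184  0.067 ]
side mug_mid 0.73 [277.6 289.6] [0.4664 0.3226 0.0425]
side mug_mid 0.7 [297.9 193.2] [ 0.6314 -0.0247  0.0425]
side jar_mid 0.96 [233.8 211.5] [0.7222 0.133  0.0425]
side cup_mid 0.74 [319.4 180.2] [ 0.6293 -0.1394  0.03  ]
```

View pics/top0.png

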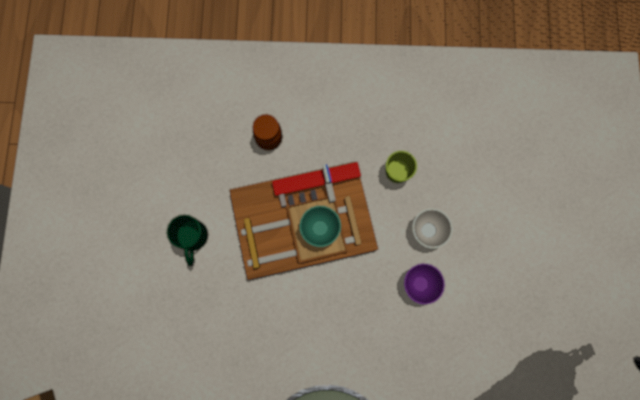

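View pics/side0.png

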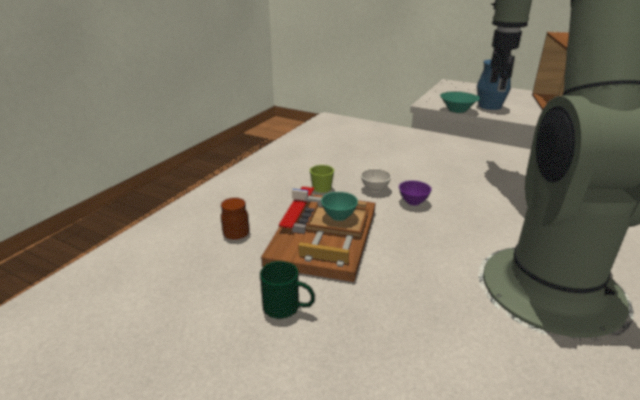

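```bash
cat > fit.py <<'E'
from h import *
from scipy.optimize import least_squares
np.set_printoptions(precision=4,suppress=True)
def W(q,P):
    c,s=np.cos(q[2]),np.sin(q[2]); return np.array([q[0]+c*P[0]-s*P[1],q[1]+s*P[0]+c*P[1],P[2]])
BOXES=[(-.18,.12,-.105,.105,0,.03),(-.18,.02,-.098,-.062,.03,.052)]
def sil(p,q,bx):
    m=np.zeros((1600,2560),np.uint8)
    for a,b,c,d,e,f in bx:
        h=np.array([proj(p,W(q,(x,y,z))) for x in(a,b) for y in(c,d) for z in(e,f)])
        cv2.fillConvexPoly(m,cv2.convexHull(np.round(h*4+1.5).astype(np.int32)),255)
    return cv2.resize(m,(640,400),interpolation=cv2.INTER_AREA)/255.
E
python3 - <<'E'
from fit import *
from scipy.optimize import minimize
ps=[bot.grab_frame(n) for n in('top','side')]
M=[]
for p in ps:
    I=p['pixels'].astype(int); hsv=cv2.cvtColor(p['pixels'],cv2.COLOR_RGB2HSV)
    red=((hsv[...,0]<5)|(hsv[...,0]>174))&(hsv[...,1]>180)&(hsv[...,2]>110)
    x=bot.regions_of(p,'bar_top'); r=bot.regions_of(p,'riser')
    print([(round(a['conf'],2),a['region'].sum()) for a in x+r],red.sum())
    M.append(red)
p=ps[0]
ys,xs=np.nonzero(M[0]); print(cv2.minAreaRect(np.c_[xs,ys].astype(np.float32)))
# fit: top-view corners of board top and of bar top
R=bot.regions_of(p,'riser')[0]['region'].astype(np.uint8)
def cost(q):
    S=sil(p,q,BOXES); 
    c=abs(S-R).sum() if R.sum()>4000 else 0
    hull=np.zeros((400,640),np.uint8); cv2.fillConvexPoly(hull,cv2.convexHull(np.c_[xs,ys].astype(np.int32)),1)
    return c+2*abs(sil(p,q,BOXES[1:])-hull).sum()
q0=[.5013,.0937,1.77]
best=minimize(cost,q0,method='Nelder-Mead',options=dict(initial_simplex=np.array(q0)+np.array([[0,0,0],[.01,0,0],[0,.01,0],[0,0,.06]]),xatol=1e-4,fatol=.1))
q=best.x; print(q,best.fun,np.degrees(q[2]))
for P in p,ps[1]:
    for k,z in(('tab_back',.068),('tab_front',.068),('bowl_mid',.067)):
        for r in bot.spot_point(P,k)[:1]:
            d=ray(P,r['position'],z)[:2]-q[:2]; c,s=np.cos(q[2]),np.sin(q[2]); print(k,r['conf'],c*d[0]+s*d[1],-s*d[0]+c*d[1])
out=[]
for P in ps:
    I=P['pixels'][:,:,::-1]; u=proj(P,W(q,(-.03,0,.03))).astype(int)
    k=6; w,h=64,48
    x0,y0=u[0]-w,u[1]-h
    C=cv2.resize(I[y0:y0+2*h,x0:x0+2*w],None,fx=k,fy=k,interpolation=cv2.INTER_CUBIC)
    for a,b,c,d,z in((-.18,.12,-.105,.105,.03),(-.18,.02,-.098,-.062,.052)):
        g=np.array([(proj(P,W(q,t))+.5-[x0,y0])*k for t in((a,c,z),(b,c,z),(b,d,z),(a,d,z))]).astype(np.int32)
        cv2.polylines(C,[g],True,(255,255,0),1)
    out.append(C)
cv2.imwrite('pics/fit.png',cv2.resize(np.vstack(out),(576,864))[:,:] if 0 else cv2.resize(np.hstack(out),(800,300)))
cv2.imwrite('pics/fit_top.png',out[0]);
E
```

```text
[(0.64, np.int64(1319)), (0.64, np.int64(10850))] 1129
[(0.94, np.int64(629)), (0.57, np.int64(6530))] 365
((315.64703369140625, 178.4117431640625), (14.53433895111084, 86.98909759521484), 77.47119140625)
[0.4965 0.0966 1.8301] 2172.4980392156863 104.85923362122503
tab_back 0.82 -0.10496658626681983 -0.07293607866190076
bowl_mid 0.73 -0.05939801561852146 0.03446249675238659
tab_front 0.66 -0.10695155562907366 -0.07217184407648071
bowl_mid 0.95 -0.17418875478554013 0.19176496814417332
```

View pics/fit_top.png

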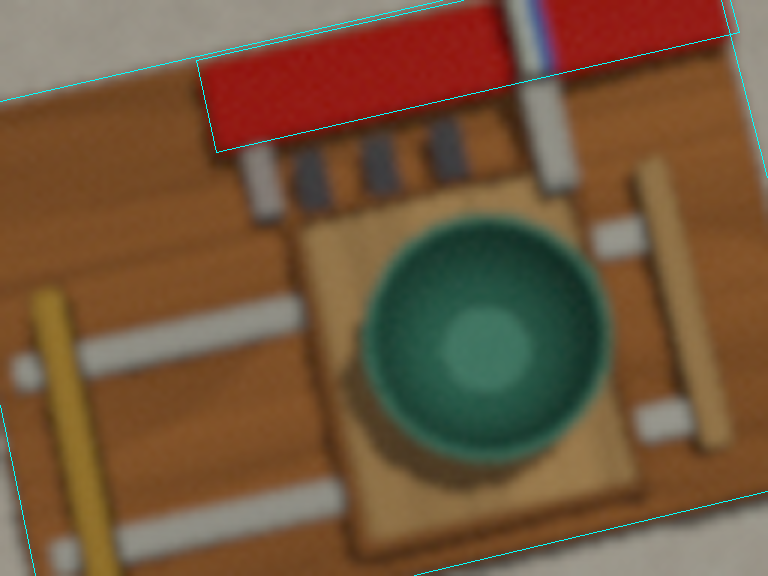

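Run:
```python
from fit import *
p=bot.grab_frame('top')
hsv=cv2.cvtColor(p['pixels'],cv2.COLOR_RGB2HSV)
red=((hsv[...,0]<6)|(hsv[...,0]>173))&(hsv[...,1]>170)&(hsv[...,2]>90)
n,l,st,ce=cv2.connectedComponentsWithStats(red.astype(np.uint8)); print(st[1:,4])
ys,xs=np.nonzero(red&(l>0)); print('cam',np.array(p['pose'])[:3,3])
pts=np.array([ray(p,(a,b),.052)[:2] for a,b in zip(xs,ys)])
print(cv2.minAreaRect((pts*1000).astype(np.float32)))
bl=(hsv[...,0]>105)&(hsv[...,0]<130)&(hsv[...,1]>110); bl[:,:300]=0;bl[:150]=0;bl[200:]=0;bl[:,350:]=0
ys,xs=np.nonzero(bl); print(len(xs),[ray(p,(xs.mean(),ys.mean()),.068)])
R=bot.regions_of(p,'riser')[0]['region']; ys,xs=np.nonzero(R)
pts=np.array([ray(p,(a,b),.03)[:2] for a,b in zip(xs,ys)]);print(cv2.minAreaRect((pts*1000).astype(np.float32)))
```

```text
[425 772]
cam [0.3455 0.0362 1.1591]
((591.1817626953125, 41.40943145751953), (35.054771423339844, 196.20693969726562), 14.548177719116211)
0 [array([nan, nan, nan])]<stdin>:10: RuntimeWarning: Mean of empty slice.
  ret = ret.dtype.type(ret / rcount)
Traceback (most recent call last):
IndexError: list index out of range
```

Call:
carry_out(rows=[[[0.545,-0.349,0,9.6],[0.545,-0.349,0,9.6],[0.545,-0.349,0,9.6],[0.545,-0.349,0,9.6],[0.545,-0.349,0,9.6],[0.545,-0.349,0,9.6],[0.545,-0.349,0,9.6],[0.545,-0.349,0,9.6],[0.545,-0.349,0,9.6],[0.545,-0.349,0,9.6],[0.545,-0.349,0,9.6],[0.545,-0.349,0,9.6]]], grip=0, grip_force=40)

```text
clock: 2.75
position: [0.5309, -0.1483, 0.2316]
tool_rot: [3.141, -0.0, 0.257]
force: [0.6, -0.1, -0.3]
grip_width: -0.0001
finger_force: 0.0
```

Call:
carry_out(rows=[[[0.108,-0.097,0,0],[0.108,-0.097,0,0],[0.108,-0.097,0,0],[0.108,-0.097,0,0],[0.108,-0.097,0,0],[0.108,-0.097,0.04,0],[0.108,-0.097,0.08,0],[0.108,-0.097,0.12,0],[0.108,-0.097,0.14,0],[0.108,-0.097,0.14,0],[0.108,-0.097,0.14,0]]])

```text
clock: 3.67
position: [0.6096, -0.0292, 0.0912]
tool_rot: [-3.141, 0.001, 0.257]
force: [1.3, -0.2, 1.0]
grip_width: 0.0003
finger_force: 0.0
```

Run:
```python
from fit import *
s=bot.observe(); print(s['clock'],s['position'],s['tool_rot'],s['force'])
p=[shot(n,n+'1') for n in('top','side')]
I=[cv2.resize(p[0]['pixels'][130:280,220:400],(480,400),interpolation=3),cv2.resize(p[1]['pixels'][150:290,240:400],(457,400),interpolation=3)]
cv2.imwrite('pics/c1.png',cv2.resize(np.hstack(I),(800,342))[:,:,::-1])
for P in p:
    for k in('tab_back','bar_top'):
        for r in bot.spot_point(P,k)[:1]:
            d=ray(P,r['position'],.068 if k[0]=='t' else .052)[:2]-[.4948,.0978]; print(k,r['conf'],r['position'],d@[-.2538,.9673],d@[-.9673,-.2538])
```

```text
3.6667 [ 0.6096 -0.0292  0.0912] [-3.1413  0.0013  0.257 ] [ 1.298  -0.2389  1.0279]
tab_back 0.75 [327.2, 172.1] -0.10609625923422737 -0.08421353487413392
bar_top 0.75 [318.9, 177.0] -0.08659948324685443 -0.08100705356060628
tab_back 0.56 [299.1, 194.0] -0.10592826608032196 -0.08321182547514304
bar_top 0.63 [298.6, 200.9] -0.09845621567142845 -0.0826922319009802
```

View pics/c1.png

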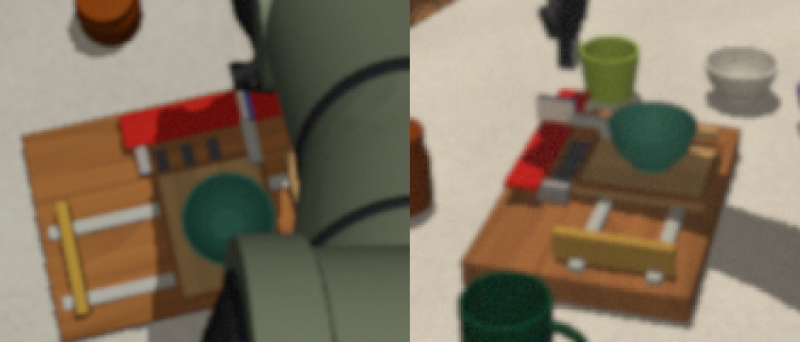

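Call:
carry_out(rows=[[[0,0,0.02,0],[0,0,0.033,0],[0,0,0.038,0],[0,0,0.042,0],[0,0,0.046,0],[0,0,0.049,0],[0,0,0.051,0],[0,0,0.052,0],[0,0,0.052,0]]])

```text
clock: 4.72
position: [0.6098, -0.0289, 0.0397]
tool_rot: [3.142, 0.0, 0.257]
force: [-5.7, 0.1, 8.3]
grip_width: 0.0
finger_force: 4.6
```

Run:
```python
from fit import *
p=bot.grab_frame('side'); print(proj(p,[.6096,-.0292,.0912]))
s=bot.observe(); print(s['position'],s['force'])
cv2.imwrite('pics/c2.png',cv2.resize(p['pixels'][150:250,250:370],(720,600),interpolation=3)[:,:,::-1])
```

```text
[305.5456 178.0472]
[ 0.6097 -0.029   0.0398] [-5.1682  0.4494  8.4376]
```

View pics/c2.png

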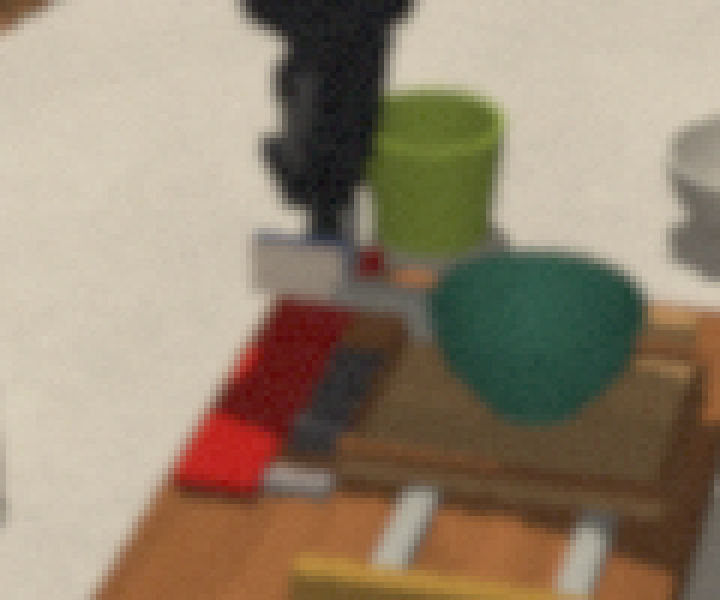

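Call:
carry_out(rows=[[[0,0,0.002,0],[0,-0.004,0.002,0],[0,-0.009,0.002,0],[0,-0.014,0.002,0],[0,-0.019,0.002,0],[0,-0.024,0.002,0],[0,-0.028,0.002,0],[0,-0.032,0.002,0],[0,-0.036,0.002,0],[0,-0.04,0.002,0]]])

```text
clock: 5.6
position: [0.6025, 0.0066, 0.0396]
tool_rot: [3.137, -0.005, 0.255]
force: [3.9, -16.7, 21.1]
grip_width: 0.0001
finger_force: 11.2
```

Call:
carry_out(rows=[[[0,-0.005,-0.0005,0],[0,-0.01,-0.0005,0],[0,-0.015,-0.0005,0],[0,-0.02,-0.0005,0],[0,-0.025,-0.0005,0],[0,-0.03,-0.0005,0],[0,-0.035,-0.0005,0],[0,-0.04,-0.0005,0],[0,-0.045,-0.0005,0],[0,-0.05,-0.0005,0],[0,-0.055,-0.0005,0],[0,-0.06,-0.0005,0]]])

```text
clock: 6.6
position: [0.5871, 0.0653, 0.0398]
tool_rot: [3.138, -0.005, 0.255]
force: [4.8, -14.4, 19.8]
grip_width: -0.0
finger_force: 10.6
```

Run:
```python
from fit import *
s=bot.observe(); d=s['position'][:2]-np.array([.4948,.0978]); print(s['position'],d@[-.2538,.9673],d@[-.9673,-.2538],s['force'])
p=bot.grab_frame('side')
for k in('tab_front','tray_floor','tab_back'):
  for r in bot.spot_point(p,k)[:1]:
    d=ray(p,r['position'],.044 if k=='tray_floor' else .068)[:2]-[.4948,.0978]; print(k,r['conf'],d@[-.2538,.9673])
cv2.imwrite('pics/c3.png',cv2.resize(p['pixels'][160:280,240:384],(720,600),interpolation=3)[:,:,::-1])
```

```text
[0.5871 0.0653 0.0398] -0.054873604351871726 -0.08101574765231498 [  4.832  -14.3774  19.8011]
tab_front 0.6 -0.02892855966652687
tray_floor 0.64 0.022022237986218537
tab_back 0.83 -0.03482422041589345
```

View pics/c3.png

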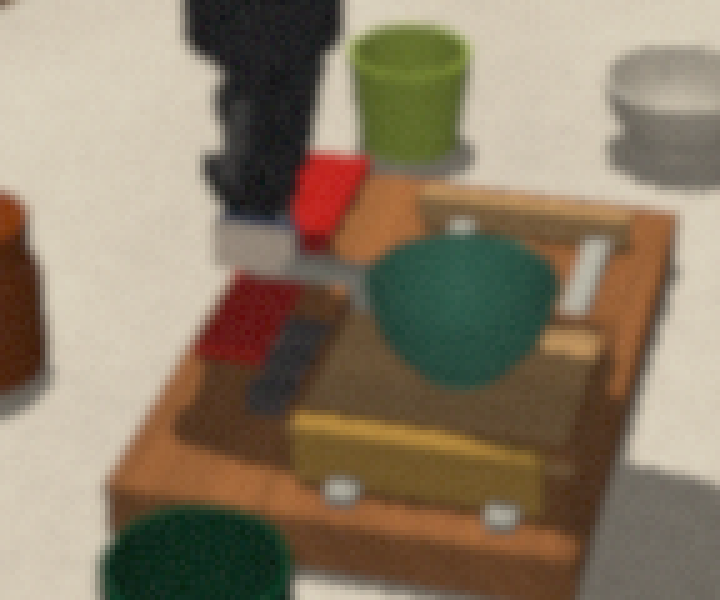

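Call:
carry_out(rows=[[[0,-0.004,0,0],[0,-0.008,0,0],[0,-0.011,0,0],[0,-0.013,0,0],[0,-0.015,0,0],[0,-0.017,0,0],[0,-0.018,0,0],[0,-0.018,0,0]]])

```text
clock: 7.47
position: [0.5836, 0.0786, 0.04]
tool_rot: [3.134, -0.005, 0.251]
force: [10.3, -35.6, 22.5]
grip_width: 0.0002
finger_force: 18.5
```

Call:
carry_out(rows=[[[0,0.004,0,0],[0,0.004,-0.003,0],[0,0.004,-0.008,0],[0,0.004,-0.013,0],[0,0.004,-0.018,0],[0,0.008,-0.022,0],[0,0.015,-0.026,0],[0,0.022,-0.04,0],[0,0.025,-0.075,0],[0,0.025,-0.11,0],[0,0.025,-0.15,0]]])

```text
clock: 8.38
position: [0.5856, 0.0602, 0.1887]
tool_rot: [-3.141, 0.002, 0.257]
force: [0.5, -0.1, -0.2]
grip_width: -0.0
finger_force: 0.0
```

Run:
```python
from fit import *
s=bot.observe(); print(s['position'],s['force'])
p=bot.grab_frame('side')
for k in('tab_front','tray_floor','tab_back','bar_top','mug_mid','jar_mid','cup_mid'):
  for r in bot.spot_point(p,k)[:1]:
    X=ray(p,r['position'],dict(tray_floor=.044,bar_top=.052,mug_mid=.0425,jar_mid=.0425,cup_mid=.03).get(k,.068)); d=X[:2]-[.4948,.0978]; print(k,r['conf'],X,d@[-.2538,.9673],d@[-.9673,-.2538])
cv2.imwrite('pics/c4.png',cv2.resize(p['pixels'][160:280,240:384],(720,600),interpolation=3)[:,:,::-1])
```

```text
[0.5856 0.0602 0.1887] [ 0.4741 -0.1336 -0.1984]
tab_front 0.78 [0.5721 0.1002 0.068 ] -0.017349336650341537 -0.0754001343876956
tray_floor 0.75 [0.4551 0.1141 0.044 ] 0.025860310799590457 0.034284078546017595
tab_back 0.8 [0.5926 0.0888 0.068 ] -0.03357113829467983 -0.09229626736586535
bar_top 0.91 [0.5863 0.0424 0.052 ] -0.07681147964220252 -0.0744610716980744
mug_mid 0.58 [0.4616 0.3229 0.0425] 0.22617858998963333 -0.025008030052856234
jar_mid 0.65 [0.7093 0.1505 0.0425] -0.003439083648905614 -0.22088198431062464
cup_mid 0.73 [ 0.6324 -0.1601  0.03  ] -0.2843409099649555 -0.06761195575800044
```

View pics/c4.png

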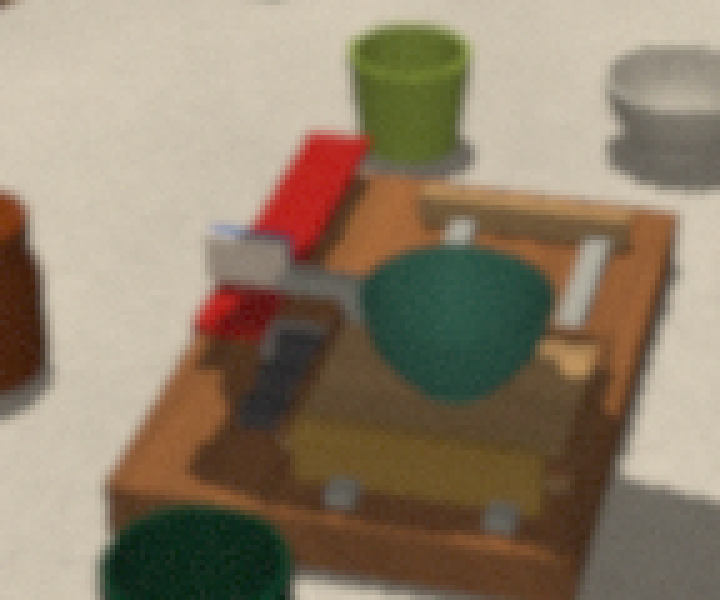

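The picture shows the red bar sprung up (crop 310,190) and the steel tooth risen behind the last block (295,340). The tray is against the brass stop, the bowl is upright, and the mug, jar and cup have not moved.

```bash
python3 -c "
from workcell import bot; print(bot.job_done())"
```

```text
the job is handed in; nothing more can be done
None
```

The tray was pushed to the brass end stop with the bar held down, and on release the bar sprang up and locked it there. The bowl, mug, jar and cup were left untouched, and the job was handed in after about 8.4 s; no verdict came back.

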